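# Balance a hollow shaft on a V-head jack

### The arm

A 6-joint arm with a two-finger parallel gripper is mounted at the origin on the work surface. World frame = base frame: x ahead of the robot, y to its left, z up, the work surface at z = 0. Lengths are in mm, angles in rad, forces in N, time in s.
With the tool pointing down it reaches from about 275 to 750 mm from the base axis. Payload 10.2 kg.
Tool frame: the origin (TCP) lies midway between the tips of the shut fingers; the grasp point (between the pads) lies 19 mm behind it; z points along the fingers, y is the line along which they close (so a half turn about z gives the same grasp; the last joint's range is limited). The gripper opens to 85 mm and grips with 20 to 120 N. Pads are 22 mm wide; open, the fingers measure 114 mm over their backs; the gripper's body (76 mm by 85 mm) begins 54 mm behind the grasp point. The pads swing forward as they close: fully open they stand 13 mm farther back than shut.
Start: joints at [0.972, 0.313, 1.498, -0, 1.331, -0.223], TCP at [192.697, 488.364, 231.294] pointing down, gripper open.
Joint ranges: [-2.94, 2.94], [-0.97, 2.17], [0.19, 2.56], [-1.23, 4.37], [0.02, 3.11], [-2.88, 2.88]. Speed limits (rad/s): [2.39, 2.39, 3.01, 3.14, 3.14, 3.14].

### API

Orientations are given as a unit quaternion [w, x, y, z].
In Python, from rig import ctrl gives the robot as it stands.
- The arm moves only by the tool send_rows, never from a script. Its argument "targets" is a list of rows, each an object with "offset": the shift along the world's x, y, z in cm, a list of three; "spin": the turn about the world's z in rad. A call has 1 to 8 rows; each row is the pose to reach, as a shift and turn from the pose commanded when the call began; what a row does not reach only later rows make up. A row lasts 1/12 s, in which the tool goes at most 41.7 mm and 7.16 degrees, less where a joint would pass 70% of its speed; a pose out of reach is approached as far as the arm can. A call with a gripper value outside its range is refused whole. "grip" is the opening, from 0 (shut) to 1 (fully open), set as the call begins (left out, the last holds). The fingers move at their own pace and stop on an object; "squeeze" is the grip in N (left out, the last holds). Time passes only in rows, so rows that repeat a pose let the fingers close. It gives the time, the measured TCP pose, the force, the opening and the grip force at its end, in the units of the state.
- ctrl.sense(): the state, without advancing time (a new reading comes with each control period).
- ctrl.capture(name): name is "scene" or "top" or "wrist"; returns (picture, depth): 420x560x3 uint8, red, green, blue; 420x560 float32, mm along the optical axis (not along the pixel's ray), 0 where there is no reading.
- ctrl.calibration(name): a dict with "fx", "fy", "cx", "cy" (pixels), "view" (4x4, takes a point from world to camera coordinates); the wrist camera has in their place "mount" (4x4, takes a point from camera to tool coordinates, whose origin is the TCP and whose axes are the flange's). Camera axes: x right, y down, z forward; pixel columns grow to the right and rows downward; lengths in mm; the calibration is good to about 2 mm. A picture is of the moment at which its call begins: read the wrist's pose just before it. calibration takes no time and is no camera call.
- ctrl.finish_job(): hands the job in; it is judged then, once.
Trained networks look in the newest picture that a camera, given by its name, has taken for a name from the list of things; names that differ only in an ending like _2 or _b are one class to them, and where a whole thing is asked for, a point or a joint stands for the part that bears it (a point fixed in the world has none). Each returns a list of dicts, best first, with "conf" (0 to 1); they miss things now and then, are a little off and sometimes report something else, mostly with a low value. They report only what shows in the picture. A call takes as long as a camera call. They do not tell look-alikes from the thing itself.
- ctrl.search_frame(camera, query): "box" ([left, top, right, bottom] in pixels, round what is visible of it).
- ctrl.place_of(camera, query): "uv" ([column, row] in pixels: a listed point, or the origin of a listed thing).
The state is a dict: "time_s": time; "joints": joint angles; "dq": joint speeds; "tau": joint torques, N m; "eef_pos": TCP position; "ee_rot": TCP orientation; "force": force on the tool from outside, world axes, zero at the start; "wrist_torque": the same for the moment, N m; "grip_width": opening from 0.0 (shut) to 1.0 (fully open); "grip_force": force on a finger pad.
Only numpy, scipy, OpenCV 4.12 (cv2) and the standard library are available. Lean on these libraries where they do the work, as an engineer would, in place of code of your own. Each camera call takes 0.05 s, during which the arm holds its last target. There are 200 camera calls.

### The job

Find where the hollow flanged shaft balances by lifting it off its V-blocks at trial points, and then leave it resting on the V head of the jack alone, along the V, level and balanced there by itself so that its balance point can be measured. Never let it tip noticeably, lower it gently into the V without pressing it down, and leave the other things on the plate as they are.

Things in the scene. Friction and masses are not known exactly. Their poses are not given: they have to be found in the camera images.
- shaft_mid (a point): point on the axis of the hollow steel shaft, half-way along its 344 mm; x runs along the axis, away from the flange. It lies level across the two V-blocks, axis 58 mm above the plate. It is 28 mm in diameter from x = -154 to +140 mm; between the V-blocks the part from x = -80 to +80 mm is free to be gripped from above, across its axis
- shaft: the same shaft, same origin and axes. A round flange (56 mm dia., 12 mm thick) ends it at x = -172 mm, a thinner 20 mm journal (x = +140 to +172 mm) at the other end. Mass 0.38 to 0.92 kg. Its bore is hidden inside: the balance point may lie anywhere from about x = -50 to +55 mm, on the axis
- vblocks: the matched pair of steel V-blocks, fixed, each 40 mm long (along the shaft), 50 mm wide, 56 mm high with a 90 degree V on top; origin on the plate half-way between them, x along their V; their centres lie at x = +115 and -115 mm
- jack: fixed screw jack with a V head: round base 60 mm dia., 21 mm wide and 16 mm long steel head with a shallow 120 degree V open upwards. Origin under its base, x horizontal along the V. The seated shaft's axis is 110 mm above the plate; it stays up by itself only if its balance point is within about 6 mm, along the shaft, of the head's middle
- jack_v (a point): point 110 mm above the plate over the middle of the jack's V head, where the axis of the seated shaft runs; x along the V. The head is narrower than the shaft and the screw below is slimmer, so fingers that hold the shaft right over the head pass down on either side of it, as far as 40 mm below the shaft's axis
- bracket: bystander: flat sheet-metal bracket 130 x 80 mm with small upright tabs, lying on the plate; origin under its middle
- stop_block: bystander: stepped steel block 90 x 45 x 50 mm with two holes in the top; origin under its tall part
- ref_sphere: bystander: white 25 mm reference ball on a stem and round base, 92 mm high; origin under its base
There are look-alikes about, which are no part of the job. What is shaped like the jack but blue or red is not meant.

How it is judged (in metres and radians):
On the way:
1. the shaft is lifted clear of both V-blocks, level (height (world z) of shaft_mid above 0.075 m and contact force between shaft and vblocks below 0.05 N and angle between shaft_mid's own x axis and vertical between 1.45 and 1.69 rad), for 0.2 s.
At the end, for the whole second after the job is handed in: the released shaft rests still, balanced, on the jack's V head and nothing else, seated in the V (axis 110 mm above the plate within 6 mm), along the V within 7 degrees and level within 3 degrees (angle between shaft_mid's own x axis and vertical between 1.52 and 1.62 rad and angle between the x axis of shaft_mid and the x axis of jack, either way round below 0.12 rad and height (world z) of shaft_mid between 0.104 and 0.116 m and x of shaft_mid in the frame of jack between -0.07 and 0.07 m and contact force between shaft and jack above 2 N and contact force between shaft and vblocks below 0.05 N and linear speed of shaft below 0.02 m/s); the robot touches nothing.
It fails at once if the shaft tips more than about 12 degrees from level (angle between shaft_mid's own x axis and vertical below 1.36 rad or angle between shaft_mid's own x axis and vertical above 1.78 rad).
It fails at once if the shaft is pressed or knocked against the jack with more than 30 N (contact force between shaft and jack above 30 N).
It fails at once if a bystander is moved more than 15 mm (distance of any of bracket, stop_block, ref_sphere from where it was at the start of the episode above 0.015 m).
It also fails if it takes over 58 s, if anything falls off the work surface, if the arm or the gripper's body presses on something with over 40 N, if the wrist force passes 120 N, or if a joint passes its speed limit or range.

## Working session

There is one attempt and no reset: what is moved stays moved. The work goes in short steps, Python scripts to look and compute and a tool call to move; the robot and the scene stay as the last step left them, time stands still between calls to the robot, and variables do not carry over. Pictures are saved under pics/ and viewed, at most 10 in all, crops included, and the job is handed in when it is done.

Besides the shell and the picture viewer there is one more tool, called after "Call:" in YAML: its name, and indented under it one key for each argument. send_rows: Moves the arm, as the interface text tells. Its arguments: {"type":"object","properties":{"targets":{"type":"array"},"grip":{"type":"number"},"squeeze":{"type":"number"}},"required":["targets"]}

```bash
mkdir -p pics; cat > h.py <<'E'
import numpy as np, cv2
from rig import ctrl
def ray(cal,uv,z=None,depth=None):
    V=np.array(cal["view"]);R,t=V[:3,:3],V[:3,3]
    d=np.array([(uv[0]-cal["cx"])/cal["fx"],(uv[1]-cal["cy"])/cal["fy"],1.0])
    o=-R.T@t; w=R.T@d
    return o+w*(depth if depth is not None else (z-o[2])/w[2])
def cloud(cal,D):
    V=np.array(cal["view"]);R,t=V[:3,:3],V[:3,3]
    v,u=np.indices(D.shape)
    P=np.stack([(u-cal["cx"])/cal["fx"]*D,(v-cal["cy"])/cal["fy"]*D,D],-1)
    return (P-t)@R
E
python3 - <<'E'
from h import *
s=ctrl.sense();print(s["time_s"],s["eef_pos"],s["ee_rot"],s["force"])
for c in ["top","scene"]:
    p,D=ctrl.capture(c);cal=ctrl.calibration(c)
    cv2.imwrite(f"pics/{c}0.png",p[:,:,::-1]);np.savez(f"{c}0.npz",p=p,D=D)
    for q,z in [("shaft_mid",58),("jack_v",110),("jack",0),("vblocks",0),("bracket",0),("stop_block",0),("ref_sphere",0)]:
        for r in ctrl.place_of(c,q)[:4]: print(c,q,round(r["conf"],2),np.round(r["uv"]),np.round(ray(cal,r["uv"],z)))
print(ctrl.sense()["time_s"])
E
```

```text
0.0 [192.54859006 488.13046051 230.72162996] [-2.74399807e-04  1.86808693e-01  9.82396086e-01 -6.06554365e-04] [-0.04314596  0.41010368 -0.24009183]
top shaft_mid 0.97 [298. 256.] [461. -35.  58.]
top shaft_mid 0.52 [300. 259.] [452. -43.  58.]
top jack_v 0.71 [291. 167.] [739. -21. 110.]
top jack_v 0.68 [289. 174.] [714. -15. 110.]
top jack_v 0.67 [255. 169.] [735.  91. 110.]
top jack_v 0.48 [256. 171.] [728.  89. 110.]
top jack 0.71 [291. 167.] [764. -24.   0.]
top jack 0.68 [289. 174.] [738. -18.   0.]
top jack 0.67 [255. 169.] [760.  97.   0.]
top jack 0.48 [256. 171.] [753.  94.   0.]
top bracket 0.95 [150. 247.] [506. 447.   0.]
top stop_block 0.98 [404. 254.] [ 460. -386.    0.]
top stop_block 0.27 [151. 247.] [505. 444.   0.]
top ref_sphere 0.78 [410. 219.] [ 576. -414.    0.]
scene shaft_mid 0.78 [247. 189.] [457. -49.  58.]
scene jack_v 0.93 [323. 250.] [807.  41. 110.]
scene jack_v 0.73 [288. 260.] [796. -63. 110.]
scene jack_v 0.66 [293. 238.] [734. -17. 110.]
scene jack_v 0.62 [283. 211.] [630.   1. 110.]
scene jack 0.93 [323. 250.] [750.  84.   0.]
scene jack 0.73 [288. 260.] [737. -32.   0.]
scene jack 0.66 [293. 238.] [668.  19.   0.]
scene jack 0.62 [283. 211.] [552.  40.   0.]
scene bracket 0.97 [373. 164.] [496. 451.   0.]
scene stop_block 0.69 [155. 233.] [ 452. -383.    0.]
scene stop_block 0.36 [284. 211.] [553.  41.   0.]
scene ref_sphere 0.82 [157. 267.] [ 582. -408.    0.]
0.8
```

```bash
python3 - <<'E'
import cv2,numpy as np
a=cv2.imread("pics/top0.png")[130:330,130:430];b=cv2.imread("pics/scene0.png")[120:320,130:430]
cv2.imwrite("pics/both.png",np.vstack([cv2.resize(a,(450,300),interpolation=3),cv2.resize(b,(450,300),interpolation=3)]))
E
```

```text
(no output)
```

View pics/both.png

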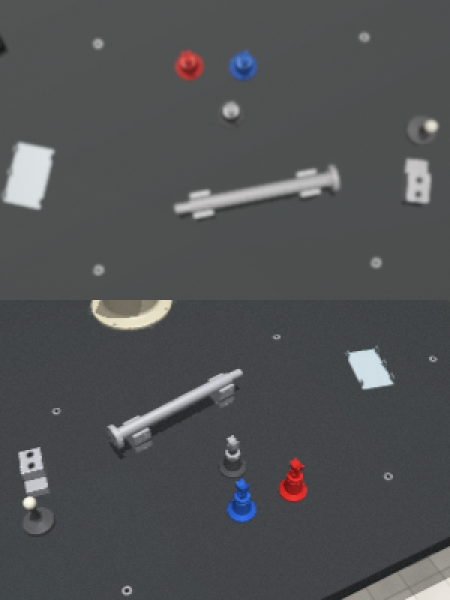

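The top crop shows the grey jack at about top pixel (284,205) and scene pixel (285,213). The red look-alike is at top (256,173) and the blue one at top (292,174). The shaft's flange is at the right, towards -y, and its journal end is at the left. I choose the grey jack and will check it with a close wrist view.

```bash
python3 - <<'E'
from h import *
for c in ["top","scene"]:
    f=np.load(f"{c}0.npz");P=cloud(ctrl.calibration(c),f["D"].astype(float));ok=f["D"]>0
    m=ok&(P[...,2]>62)&(P[...,2]<80)&(abs(P[...,0]-460)<100)&(abs(P[...,1]+35)<230)
    Q=P[m];ce=Q.mean(0);u,s,vt=np.linalg.svd(Q[:,:2]-ce[:2],full_matrices=False);d=vt[0]
    t=(Q[:,:2]-ce[:2])@d;print(c,len(Q),ce.round(),d,t.min(),t.max(),"mid",(ce[:2]+d*(t.min()+t.max())/2).round(),"maxz",Q[:,2].max())
    m=ok&(P[...,2]>85)&(P[...,2]<125)&(abs(P[...,0]-610)<70)&(abs(P[...,1]-5)<80)
    Q=P[m];print(c,len(Q),Q.mean(0).round(),Q.min(0).round(),Q.max(0).round())
print(ctrl.calibration("wrist"))
E
```

```text
top 857 [454. -49.  69.] [ 0.16582935 -0.98615446] -177.32195394898866 166.5459651851202 mid [453. -44.] maxz 79.83639213662892
top 36 [631.   4.  96.] [619.  -2.  89.] [641.  14. 106.]
scene 611 [465. -56.  69.] [ 0.17901106 -0.98384706] -188.11500250703043 155.87044273320106 mid [462. -40.] maxz 78.6668585949442
scene 47 [636.   6.  94.] [623.  -2.  85.] [646.  16. 101.]
{'fx': 311.27894659020336, 'fy': 311.27894659020336, 'cx': 279.6978111495312, 'cy': 217.9473016980226, 'mount': array([[-9.99911539e-04, -9.62602873e-01, -2.70914579e-01,
         6.98304912e+01],
       [ 9.99999420e-01, -8.53920942e-04, -6.56753902e-04,
        -4.31094748e-01],
       [ 4.00853560e-04, -2.70915079e-01,  9.62603168e-01,
        -1.42505942e+02],
       [ 0.00000000e+00,  0.00000000e+00,  0.00000000e+00,
         1.00000000e+00]])}
```

Call:
send_rows:
  targets:
    - {"offset": [32.7,-50.8,5],"spin": -1.02}
    - {"offset": [32.7,-50.8,5],"spin": -1.02}
    - {"offset": [32.7,-50.8,5],"spin": -1.02}
    - {"offset": [32.7,-50.8,5],"spin": -1.02}
    - {"offset": [32.7,-50.8,5],"spin": -1.02}
    - {"offset": [32.7,-50.8,5],"spin": -1.02}
    - {"offset": [32.7,-50.8,5],"spin": -1.02}
    - {"offset": [32.7,-50.8,5],"spin": -1.02}
  grip: 1

```text
time_s: 1.47
eef_pos: [373.1, 207.2, 259.2]
ee_rot: [0.0, 0.637, 0.771, 0.0]
force: [0.3, 0.9, -0.4]
grip_width: 1.0
grip_force: 0.0
```

Call:
send_rows:
  targets:
    - {"offset": [14.7,-22.7,2],"spin": -0.02}
    - {"offset": [14.7,-22.7,2],"spin": -0.02}
    - {"offset": [14.7,-22.7,2],"spin": -0.02}
    - {"offset": [14.7,-22.7,2],"spin": -0.02}
    - {"offset": [14.7,-22.7,2],"spin": -0.02}
    - {"offset": [14.7,-22.7,2],"spin": -0.02}
    - {"offset": [14.7,-22.7,2],"spin": -0.02}
    - {"offset": [14.7,-22.7,2],"spin": -0.02}

```text
time_s: 2.13
eef_pos: [521.1, -21.6, 278.3]
ee_rot: [0.0, 0.644, 0.765, -0.0]
force: [0.1, 0.1, -0.2]
grip_width: 1.001
grip_force: 0.0
```

```bash
cat >> h.py <<'E'
from scipy.spatial.transform import Rotation as Ro
def wcal():
    s=ctrl.sense();c=dict(ctrl.calibration("wrist"))
    q=s["ee_rot"];T=np.eye(4);T[:3,:3]=Ro.from_quat([q[1],q[2],q[3],q[0]]).as_matrix();T[:3,3]=s["eef_pos"]
    c["view"]=np.linalg.inv(T@np.array(c["mount"]));return c,s
E
python3 - <<'E'
from h import *
cal,s=wcal();p,D=ctrl.capture("wrist");print(s["time_s"],s["eef_pos"],s["ee_rot"],s["force"],s["wrist_torque"])
cv2.imwrite("pics/w1.png",p[:,:,::-1]);np.savez("w1.npz",p=p,D=D,view=cal["view"])
for q,z in [("shaft_mid",58),("jack_v",110),("jack",0),("vblocks",0)]:
    for r in ctrl.place_of("wrist",q)[:3]: print(q,round(r["conf"],2),np.round(r["uv"]),np.round(ray(cal,r["uv"],z)))
P=cloud(cal,D.astype(float));ok=D>0
m=ok&(P[...,2]>62)&(P[...,2]<80)&(abs(P[...,0]-460)<80)&(abs(P[...,1]+35)<230)
Q=P[m];ce=Q.mean(0);u,S,vt=np.linalg.svd(Q[:,:2]-ce[:2],full_matrices=False);d=vt[0]
t=(Q[:,:2]-ce[:2])@d;print(len(Q),ce.round(1),d,"mid",(ce[:2]+d*(t.min()+t.max())/2).round(1),t.min(),t.max(),Q[:,2].max())
m=ok&(P[...,2]>85)&(P[...,2]<125)&(abs(P[...,0]-625)<50)&(abs(P[...,1]-5)<50)
Q=P[m];print(len(Q),Q.mean(0).round(1),Q.min(0).round(1),Q.max(0).round(1),cv2.minAreaRect(Q[:,:2].astype(np.float32)))
E
```

```text
2.1333 [521.07623864 -21.64197249 278.29901879] [ 1.68057254e-04  6.44226154e-01  7.64834987e-01 -2.77407865e-04] [ 0.1183888   0.05712371 -0.16145633] [-0.03724487 -0.01318094  0.04882263]
shaft_mid 0.91 [222. 200.] [453. -44.  58.]
jack_v 0.9 [392. 192.] [630.   5. 110.]
jack_v 0.84 [366. 180.] [602.  13. 110.]
jack_v 0.81 [431. 210.] [676.  -6. 110.]
jack 0.9 [392. 192.] [673.  -9.   0.]
jack 0.84 [366. 180.] [635.   1.   0.]
jack 0.81 [431. 210.] [735. -24.   0.]
6608 [452.8 -32.3  68.8] [ 0.17014491 -0.98541905] mid [454.5 -42.2] -162.0764421000967 182.22102989911355 79.9648191825754
394 [629.1   6.6  95.4] [617.1  -2.9  85.1] [641.9  15.3 100.8] ((629.7505493164062, 6.251641750335693), (24.10682487487793, 15.886469841003418), 7.825310230255127)
```

View pics/w1.png

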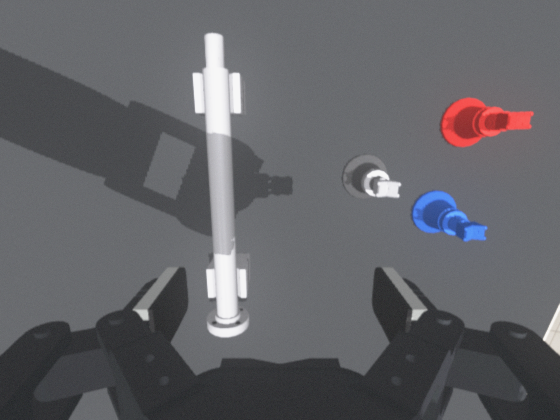

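The wrist view shows the grey jack's head at (388,189). The red look-alike is at (515,122) and the blue one at (472,232). The shaft runs down the image at column 220, with its flange at (228,320). Next I'll fit the shaft axis and the jack head angle from this depth image.

```bash
python3 - <<'E'
from h import *
from scipy.optimize import least_squares
f=np.load("w1.npz");D=f["D"].astype(float);p=f["p"];cal=dict(ctrl.calibration("wrist"));cal["view"]=f["view"];P=cloud(cal,D)
d=np.array([-.17,.985]);n=np.array([.985,.17]);c0=np.array([454.,-42.])
r=P[...,:2]-c0;t=r@d;l=r@n
m=(D>0)&(abs(t)<75)&(abs(l)<20)&(P[...,2]>55)
Q=np.c_[t[m],l[m],P[...,2][m]]
g=lambda v:np.hypot(Q[:,1]-v[0]-v[1]*Q[:,0],Q[:,2]-v[2]-v[3]*Q[:,0])-14
s=least_squares(g,[0,0,58,0],loss="soft_l1");print("l0,slope,z,zs",s.x,np.abs(s.fun).mean())
m=(D>0)&(abs(l)<25)&(P[...,2]>60)&(P[...,2]<95);print("t ext",np.percentile(t[m],[.3,99.7]))
m=(D>0)&(P[...,2]>88)&(abs(P[...,0]-629)<25)&(abs(P[...,1]-6)<25)
Q=P[m];h=np.round(Q[:,2]);print(len(Q),np.percentile(Q[:,2],[1,50,99]))
# fit rectangle via min second moment: PCA
C=np.cov(Q[:,:2].T);w,v=np.linalg.eigh(C);print(np.sqrt(12*w),np.degrees(np.arctan2(v[1],v[0])),Q.mean(0))
rr=Q[:,:2]-Q.mean(0)[:2]
# V axis: best fit z=a+b|s| over angle
for a in range(70,125,5):
    k=np.array([-np.sin(np.radians(a)),np.cos(np.radians(a))]);best=min((np.abs(Q[:,2]-np.polyval(np.polyfit(abs(rr@k-o),Q[:,2],1),abs(rr@k-o))).mean(),o) for o in np.arange(-4,4.1,.5));print(a,best)
crop=p[130:250,330:490,::-1];cv2.imwrite("pics/w1c.png",cv2.resize(crop,None,fx=5,fy=5,interpolation=2))
E
```

```text
l0,slope,z,zs [9.88728849e+00 2.04334772e-01 3.00180937e+02 2.35189272e+00] 61.86311546720027
t ext [-170.6910962   170.49620554]
370 [ 88.818946    96.17185176 100.27702034]
[16.80093512 24.09048474] [ -80.23709668 -170.23709668] [629.63570054   6.573786    95.95311661]
70 (np.float64(1.6933199466788953), np.float64(0.5))
75 (np.float64(1.6354306996526542), np.float64(0.5))
80 (np.float64(1.58088869214962), np.float64(0.5))
85 (np.float64(1.5367794191693607), np.float64(0.5))
90 (np.float64(1.5059745602415362), np.float64(0.5))
95 (np.float64(1.4921735059186416), np.float64(0.5))
100 (np.float64(1.4995065758323844), np.float64(0.5))
105 (np.float64(1.5277609022941907), np.float64(0.5))
110 (np.float64(1.5696297708310958), np.float64(0.5))
115 (np.float64(1.6233253671513557), np.float64(0.5))
120 (np.float64(1.6858397489867039), np.float64(0.5))
```

View pics/w1c.png

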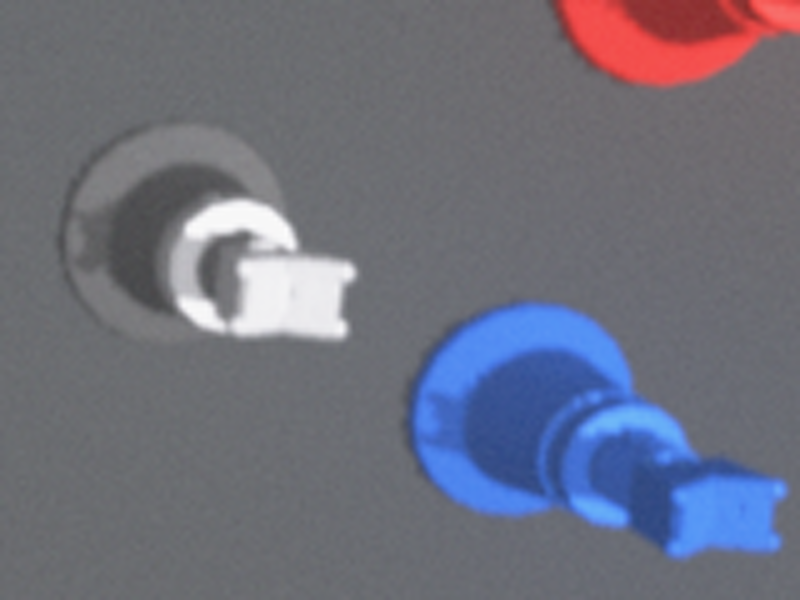

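The crop confirms the grey jack. Its 21 mm width runs across the image at crop (295,295), so its V lies at about 98° in world axes, nearly parallel to the shaft. I'll refit the shaft with the fingers masked out.

```bash
python3 - <<'E'
from h import *
from scipy.optimize import least_squares
f=np.load("w1.npz");D=f["D"].astype(float);cal=dict(ctrl.calibration("wrist"));cal["view"]=f["view"];P=cloud(cal,D)
d=np.array([-.17,.985]);n=np.array([.985,.17]);c0=np.array([454.,-42.])
r=P[...,:2]-c0;t=r@d;l=r@n
m=(D>0)&(abs(t)<75)&(abs(l)<20)&(P[...,2]>58)&(P[...,2]<80)
Q=np.c_[t[m],l[m],P[...,2][m]]
g=lambda v:np.hypot(Q[:,1]-v[0]-v[1]*Q[:,0],Q[:,2]-v[2]-v[3]*Q[:,0])-14
s=least_squares(g,[0,0,58,0],loss="soft_l1");print("l0,slope,z,zs",s.x,np.abs(s.fun).mean());print(c0+n*s.x[0])
E
```

```text
l0,slope,z,zs [-9.65920986e-01  2.38890034e-03  5.72683619e+01 -8.17354403e-04] 0.49046448556510225
[453.04856783 -42.16420657]
```

Call:
send_rows:
  targets:
    - {"offset": [-4,-1.2,-3],"spin": 0}
    - {"offset": [-6.8,-2.06,-6],"spin": 0}
    - {"offset": [-6.8,-2.06,-10],"spin": 0}
    - {"offset": [-6.8,-2.06,-14],"spin": 0}
    - {"offset": [-6.8,-2.06,-18],"spin": 0}
    - {"offset": [-6.8,-2.06,-21],"spin": 0}
    - {"offset": [-6.8,-2.06,-23],"spin": 0}
    - {"offset": [-6.8,-2.06,-24.2],"spin": 0}
  grip: 1

```text
time_s: 3.05
eef_pos: [450.1, -37.3, 34.7]
ee_rot: [-0.002, 0.642, 0.767, -0.001]
force: [-0.1, 0.7, 0.7]
grip_width: 0.999
grip_force: 0.0
```

```bash
cat >> h.py <<'E'
def avg(n):
    F=[];T=[]
    for i in range(n):
        s=ctrl.sense();F.append(s["force"]);T.append(s["wrist_torque"]);ctrl.capture("wrist")
    F=np.array(F);T=np.array(T);print("F",F.mean(0).round(3),F.std(0).round(2),"T",T.mean(0).round(4),T.std(0).round(3))
    print(s["time_s"],np.round(s["eef_pos"],1),np.round(s["ee_rot"],4),s["grip_width"],s["grip_force"])
    return F.mean(0),T.mean(0)
E
python3 -c "
from h import *
avg(6)"
```

```text
F [-0.625  0.111 -0.176] [0.56 0.57 1.34] T [ 0.0206  0.0262 -0.0116] [0.018 0.042 0.042]
3.3 [452.  -38.3  37.9] [9.000e-04 6.423e-01 7.664e-01 3.000e-04] 1.0008165560193387 0.0
```

Call:
send_rows:
  targets:
    - {"offset": [0,0,-0.2]}
    - {"offset": [0,0,-0.2]}
    - {"offset": [0,0,-0.2]}
    - {"offset": [0,0,-0.2]}
    - {"offset": [0,0,-0.2]}
    - {"offset": [0,0,-0.2]}
    - {"offset": [0,0,-0.2]}
    - {"offset": [0,0,-0.2]}
  grip: 0
  squeeze: 110

```text
invalid input
```

```bash
python3 -c "
from h import *
avg(6)"
```

```text
F [-0.285  0.05  -0.177] [0.4  0.6  0.36] T [-0.0166  0.0124 -0.0064] [0.038 0.017 0.014]
3.6 [451.7 -38.6  37.3] [4.000e-04 6.426e-01 7.662e-01 2.000e-04] 1.0020999695443273 0.0
```

Call:
send_rows:
  targets:
    - {"offset": [0,0,-0.1],"spin": 0}
    - {"offset": [0,0,-0.1],"spin": 0}
    - {"offset": [0,0,-0.1],"spin": 0}
    - {"offset": [0,0,-0.1],"spin": 0}
    - {"offset": [0,0,-0.1],"spin": 0}
    - {"offset": [0,0,-0.1],"spin": 0}
    - {"offset": [0,0,-0.1],"spin": 0}
    - {"offset": [0,0,-0.1],"spin": 0}
  grip: 0
  squeeze: 110

```text
time_s: 4.32
eef_pos: [454.1, -38.7, 36.8]
ee_rot: [0.003, 0.643, 0.766, 0.002]
force: [10.8, 4.1, -0.1]
grip_width: 0.296
grip_force: 107.8
```

```bash
python3 -c "
from h import *
avg(3)"
```

```text
F [10.645  4.957  0.429] [0.24 0.6  0.58] T [ 0.7907 -1.6319  0.0826] [0.006 0.035 0.02 ]
4.4167 [454.1 -38.7  36.8] [0.0028 0.6428 0.766  0.0019] 0.2975215490542403 107.85127758979797
```

Call:
send_rows:
  targets:
    - {"offset": [0.1,0.02,0.1],"spin": 0}
    - {"offset": [0.2,0.03,0.2],"spin": 0}
    - {"offset": [0.2,0.03,0.4],"spin": 0}
    - {"offset": [0.2,0.03,0.6],"spin": 0}
    - {"offset": [0.2,0.03,0.6],"spin": 0}
    - {"offset": [0.2,0.03,0.6],"spin": 0}

```text
time_s: 4.97
eef_pos: [453.2, -38.2, 41.7]
ee_rot: [-0.0, 0.643, 0.766, -0.0]
force: [0.9, 0.5, -7.0]
grip_width: 0.298
grip_force: 108.3
```

```bash
cat >> h.py <<'E'
def bal(n,F0=(-.4,.1,-.18),T0=(0,.02,-.01)):
    F,T=avg(n);F=F-F0;T=T-T0;d=np.array([-.168,.986])
    print("weight",-F[2],"offset mm along d",-(T[0]*d[1]-T[1]*d[0])/(-F[2])*1000, "Mlong",T[0]*d[0]+T[1]*d[1])
E
python3 -c "
from h import *
bal(8)"
```

```text
F [ 0.2    0.086 -6.587] [0.53 0.27 0.38] T [-0.0017  0.0092  0.0047] [0.027 0.025 0.046]
5.3167 [453.4 -38.2  41.7] [-1.000e-04  6.426e-01  7.662e-01 -0.000e+00] 0.2982616424832023 108.29359173774719
weight 6.406915047660653 offset mm along d 0.5374845089250919 Mlong -0.010329678129950445
```

```bash
cat >> h.py <<'E'
from scipy.optimize import least_squares
def tilt(c0=None,save=None,cam="wrist",zr=(-5,25),ax=(58,0)):
    "fit shaft axis near c0 (xy) in wrist depth; axis z guess ax[0]"
    cal,s=wcal();p,D=ctrl.capture("wrist");D=D.astype(float);P=cloud(cal,D)
    if c0 is None: c0=np.array(s["eef_pos"][:2])
    d=np.array([-.168,.986]);n=np.array([.986,.168]);r=P[...,:2]-c0;t=r@d;l=r@n
    out=[]
    for lo,hi in [(20,140),(-140,-20),(-140,140)]:
        m=(D>0)&(t>lo)&(t<hi)&(abs(l)<20)&(P[...,2]>ax[0]+2)&(P[...,2]<ax[0]+20)
        Q=np.c_[t[m],l[m],P[...,2][m]]
        if len(Q)<80: continue
        g=lambda v:np.hypot(Q[:,1]-v[0]-v[1]*Q[:,0],Q[:,2]-v[2]-v[3]*Q[:,0])-14
        q=least_squares(g,[0,0,ax[0],0],loss="soft_l1");print((lo,hi),len(Q),"l,slope,z,zs",q.x.round(4),np.abs(q.fun).mean().round(2),"tilt deg",np.degrees(np.arctan(q.x[3])).round(2))
    if save: cv2.imwrite(save,p[:,:,::-1])
    return P,D,t,l
E
python3 -c "
from h import *
P,D,t,l=tilt(ax=(62,0),save='pics/w2.png')
m=(D>0)&(abs(l)<25)&(P[...,2]>62)&(P[...,2]<95);print('t ext',np.percentile(t[m],[.3,99.7]))
"
```

```text
(20, 140) 19070 l,slope,z,zs [-1.5296e+00  1.3000e-03  6.2318e+01  0.0000e+00] 0.42 tilt deg 0.0
(-140, -20) 520 l,slope,z,zs [-1.70450e+00 -6.50000e-03  6.41057e+01  8.24000e-02] 0.33 tilt deg 4.71
(-140, 140) 26460 l,slope,z,zs [-1.49860e+00  1.00000e-03  6.25093e+01 -2.30000e-03] 0.73 tilt deg -0.13
t ext [-24.05825775 107.64606985]
```

View pics/w2.png

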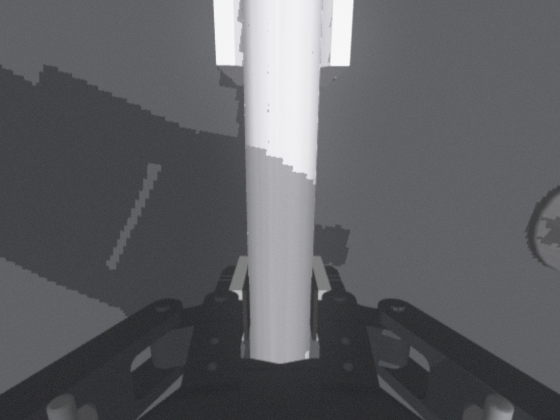

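The wrist view shows the shaft level between the fingers at columns 245–320. It is 5 mm up, clear of the V-block seen at the top, and has nearly zero moment. I'll lift it further and average over more readings.

Call:
send_rows:
  targets:
    - {"offset": [0,0,1],"spin": 0}
    - {"offset": [0,0,2],"spin": 0}
    - {"offset": [0,0,3],"spin": 0}
    - {"offset": [0,0,3],"spin": 0}
    - {"offset": [0,0,3],"spin": 0}
    - {"offset": [0,0,3],"spin": 0}

```text
time_s: 5.92
eef_pos: [453.2, -38.2, 71.2]
ee_rot: [-0.0, 0.643, 0.766, -0.0]
force: [-1.0, 0.6, -7.1]
grip_width: 0.294
grip_force: 108.7
```

```bash
python3 -c "
from h import *
bal(20)
tilt(ax=(87,0))"
```

```text
F [-0.04   0.049 -6.668] [0.49 0.51 0.51] T [ 0.0026  0.0048 -0.0035] [0.031 0.032 0.02 ]
6.8667 [453.5 -38.3  71.8] [ 0.      0.6426  0.7662 -0.    ] 0.3023129125125146 108.6969780921936
weight 6.488148556380854 offset mm along d -0.003936210897879723 Mlong -0.015471341163545767
(20, 140) 18317 l,slope,z,zs [-1.5137e+00  1.6000e-03  9.2407e+01 -1.2000e-03] 0.39 tilt deg -0.07
(-140, -20) 530 l,slope,z,zs [-1.43820e+00  5.40000e-03  9.34137e+01  4.97000e-02] 0.31 tilt deg 2.84
(-140, 140) 24868 l,slope,z,zs [-1.49820e+00  1.40000e-03  9.24325e+01 -1.50000e-03] 0.49 tilt deg -0.09
```

Call:
send_rows:
  targets:
    - {"offset": [0.8,0.2,1],"spin": 0}
    - {"offset": [3,0.75,2.5],"spin": 0}
    - {"offset": [6,1.5,4],"spin": 0}
    - {"offset": [9,2.25,4.5],"spin": -0.01}
    - {"offset": [12,3,4.5],"spin": -0.02}
    - {"offset": [15,3.75,4.5],"spin": -0.02}
    - {"offset": [17,4.3,4.5],"spin": -0.02}
    - {"offset": [17.8,4.4,4.5],"spin": -0.02}

```text
time_s: 7.63
eef_pos: [633.4, 6.7, 116.0]
ee_rot: [0.0, 0.65, 0.76, 0.0]
force: [0.4, 0.2, -6.6]
grip_width: 0.296
grip_force: 109.7
```

```bash
python3 - <<'E'
from h import *
bal(8)
for c in ["top","scene"]:
    p,D=ctrl.capture(c);cv2.imwrite(f"pics/{c}1.png",p[:,:,::-1])
a=cv2.imread("pics/scene1.png")[120:300,160:400];cv2.imwrite("pics/scene1c.png",cv2.resize(a,None,fx=3,fy=3,interpolation=2))
E
```

```text
F [-0.518 -0.324 -6.497] [0.72 0.58 0.52] T [-0.0034  0.037   0.0103] [0.03  0.055 0.048]
7.9833 [630.9   5.5 116.9] [-2.000e-04  6.504e-01  7.596e-01 -1.000e-04] 0.2940796735364992 109.66849565505981
weight 6.3166432884212576 offset mm along d 0.0865285787199621 Mlong 0.017334898323011314
```

View pics/scene1c.png

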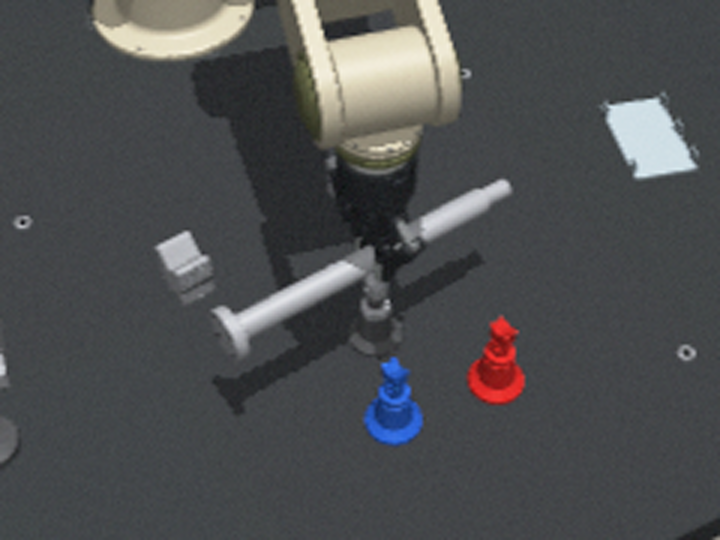

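The scene crop shows the shaft held level right over the grey jack, whose head is at crop (375,275). The look-alikes are clear of it. I'll lower it now.

Call:
send_rows:
  targets:
    - {"offset": [0,0.05,-0.5],"spin": 0}
    - {"offset": [0,0.05,-1],"spin": 0}
    - {"offset": [0,0.05,-1.5],"spin": 0}
    - {"offset": [0,0.05,-2],"spin": 0}
    - {"offset": [0,0.05,-2.3],"spin": 0}
    - {"offset": [0,0.05,-2.5],"spin": 0}
    - {"offset": [0,0.05,-2.5],"spin": 0}
    - {"offset": [0,0.05,-2.5],"spin": 0}

```text
time_s: 8.8
eef_pos: [631.6, 6.2, 91.8]
ee_rot: [0.0, 0.65, 0.76, 0.0]
force: [-0.5, -0.1, -5.9]
grip_width: 0.294
grip_force: 109.7
```

```bash
python3 -c "
from h import *
avg(4)"
```

```text
F [-0.046 -0.17  -6.404] [0.4  0.29 0.37] T [-0.0048 -0.0026  0.002 ] [0.028 0.022 0.031]
8.95 [631.7   6.2  92.1] [3.000e-04 6.502e-01 7.598e-01 1.000e-04] 0.3007566004797322 109.66784119606018
```

Call:
send_rows:
  targets:
    - {"offset": [0,0,-0.05],"spin": 0}
    - {"offset": [0,0,-0.1],"spin": 0}
    - {"offset": [0,0,-0.15],"spin": 0}
    - {"offset": [0,0,-0.2],"spin": 0}
    - {"offset": [0,0,-0.2],"spin": 0}
    - {"offset": [0,0,-0.2],"spin": 0}

```text
time_s: 9.5
eef_pos: [631.5, 6.2, 89.8]
ee_rot: [-0.0, 0.65, 0.76, -0.0]
force: [0.1, -0.1, -6.5]
grip_width: 0.298
grip_force: 109.7
```

```bash
python3 -c "
from h import *
avg(4)"
```

```text
F [ 0.027 -0.149 -6.733] [0.14 0.06 0.49] T [-0.0352 -0.0104 -0.0165] [0.026 0.035 0.008]
9.65 [631.5   6.2  89.8] [0.     0.6502 0.7597 0.    ] 0.2962570984122207 109.66806650161743
```

Call:
send_rows:
  targets:
    - {"offset": [0,0,-0.03],"spin": 0}
    - {"offset": [0,0,-0.06],"spin": 0}
    - {"offset": [0,0,-0.1],"spin": 0}
    - {"offset": [0,0,-0.1],"spin": 0}
    - {"offset": [0,0,-0.1],"spin": 0}

```text
time_s: 10.12
eef_pos: [631.6, 6.2, 89.0]
ee_rot: [0.0, 0.65, 0.76, 0.0]
force: [-0.0, 0.3, -4.8]
grip_width: 0.299
grip_force: 109.7
```

```bash
python3 -c "
from h import *
avg(4)"
```

```text
F [ 0.447  0.075 -4.648] [0.31 0.42 0.53] T [ 0.021  -0.0704  0.0032] [0.028 0.04  0.026]
10.2667 [631.6   6.2  89. ] [2.000e-04 6.502e-01 7.597e-01 1.000e-04] 0.2945740917007318 109.68954920768738
```

Call:
send_rows:
  targets:
    - {"offset": [0.04,0,-0.03],"spin": 0}
    - {"offset": [0.04,0,-0.05],"spin": 0}
    - {"offset": [0.04,0,-0.05],"spin": 0}
    - {"offset": [0.04,0,-0.05],"spin": 0}

```text
time_s: 10.65
eef_pos: [631.9, 6.2, 88.7]
ee_rot: [0.0, 0.65, 0.76, -0.0]
force: [-3.7, 0.2, 0.5]
grip_width: 0.298
grip_force: 110.0
```

```bash
python3 -c "
from h import *
avg(4)"
```

```text
F [-3.954  0.354  1.814] [0.42 0.4  0.86] T [0.0245 0.6377 0.011 ] [0.018 0.07  0.048]
10.8 [631.9   6.2  88.6] [ 1.000e-04  6.502e-01  7.597e-01 -0.000e+00] 0.29626887412580194 110.21823048591614
```

Call:
send_rows:
  targets:
    - {"offset": [-0.02,0,0.01],"spin": 0}
    - {"offset": [-0.02,0,0.01],"spin": 0}
    - {"offset": [-0.02,0,0.01],"spin": 0}
  squeeze: 20
  grip: 0

```text
time_s: 11.1
eef_pos: [631.9, 6.2, 88.6]
ee_rot: [0.0, 0.65, 0.76, 0.0]
force: [-3.2, -0.6, 3.5]
grip_width: 0.296
grip_force: 110.3
```

```bash
python3 -c "
from h import *
avg(4);tilt(ax=(110,0))"
```

```text
F [-3.155  0.22   3.394] [0.38 0.48 0.34] T [ 0.0558  0.5648 -0.0015] [0.011 0.035 0.048]
11.25 [631.9   6.2  88.7] [2.000e-04 6.502e-01 7.597e-01 2.000e-04] 0.2959298784618454 110.39450883865356
(20, 140) 19049 l,slope,z,zs [-1.542400e+00  2.240000e-02  1.092704e+02 -2.000000e-04] 0.42 tilt deg -0.01
(-140, -20) 530 l,slope,z,zs [-2.009300e+00  1.700000e-03  1.110123e+02  8.220000e-02] 0.33 tilt deg 4.7
(-140, 140) 26468 l,slope,z,zs [-1.520400e+00  2.210000e-02  1.094438e+02 -2.400000e-03] 0.75 tilt deg -0.14
```

Call:
send_rows:
  targets:
    - {"offset": [-0.03,0,0.02],"spin": 0}
    - {"offset": [-0.03,0,0.02],"spin": 0}
    - {"offset": [-0.03,0,0.02],"spin": 0}
  squeeze: 20

```text
time_s: 11.6
eef_pos: [631.8, 6.2, 88.7]
ee_rot: [0.0, 0.65, 0.76, 0.0]
force: [0.3, -0.2, 3.1]
grip_width: 0.295
grip_force: 110.4
```

```bash
python3 -c "
from h import *
avg(10)"
```

```text
F [1.497 0.582 2.191] [0.86 0.49 0.43] T [ 0.1125 -0.2465 -0.0073] [0.033 0.159 0.029]
12.05 [631.7   6.2  88.7] [3.000e-04 6.502e-01 7.597e-01 3.000e-04] 0.29738389147307775 110.41590929031372
```

Call:
send_rows:
  targets:
    - {"offset": [0,0,0.01],"spin": 0}
    - {"offset": [0,0,0.01],"spin": 0}
  grip: 0.4
  squeeze: 40

```text
time_s: 12.27
eef_pos: [630.9, 6.2, 88.2]
ee_rot: [-0.001, 0.65, 0.76, -0.001]
force: [-0.0, 1.1, -0.1]
grip_width: 0.399
grip_force: 0.0
```

```bash
python3 -c "
from h import *
s=ctrl.sense();print(s['grip_width'],s['grip_force'],s['force'])
tilt(ax=(110,0))"
```

```text
0.39855735758089095 0.0 [-0.01846093  1.09264839 -0.11332295]
(20, 140) 19201 l,slope,z,zs [-6.064000e-01  2.890000e-02  1.093603e+02 -3.400000e-03] 0.42 tilt deg -0.19
(-140, -20) 494 l,slope,z,zs [-8.198000e-01  1.800000e-02  1.105714e+02  5.670000e-02] 0.31 tilt deg 3.24
(-140, 140) 26546 l,slope,z,zs [-5.20000e-01  2.78000e-02  1.09485e+02 -4.90000e-03] 0.81 tilt deg -0.28
```

```bash
python3 -c "
from h import *
tilt(ax=(110,0));tilt(ax=(110,0))
s=ctrl.sense();print(s['time_s'],s['force'])"
```

```text
(20, 140) 19155 l,slope,z,zs [-6.75800e-01  2.82000e-02  1.09335e+02 -3.60000e-03] 0.42 tilt deg -0.21
(-140, -20) 487 l,slope,z,zs [-8.836000e-01  1.870000e-02  1.111204e+02  8.250000e-02] 0.31 tilt deg 4.71
(-140, 140) 26498 l,slope,z,zs [-5.724000e-01  2.690000e-02  1.094732e+02 -5.300000e-03] 0.81 tilt deg -0.3
(20, 140) 19143 l,slope,z,zs [-7.278000e-01  2.670000e-02  1.093174e+02 -3.500000e-03] 0.42 tilt deg -0.2
(-140, -20) 499 l,slope,z,zs [-1.069700e+00  1.440000e-02  1.113404e+02  9.060000e-02] 0.33 tilt deg 5.18
(-140, 140) 26500 l,slope,z,zs [-6.603000e-01  2.590000e-02  1.094522e+02 -5.200000e-03] 0.81 tilt deg -0.3
12.4167 [ 0.54232705 -0.2706927   0.53600048]
```

The released shaft stays level at about -0.2°, at the right height and along the V. I'll open the fingers wider, then go straight up.

Call:
send_rows:
  targets:
    - {"offset": [0.07,0,0],"spin": 0}
    - {"offset": [0.07,0,0],"spin": 0}
    - {"offset": [0.07,0,0],"spin": 0}
    - {"offset": [0.07,0,0.3],"spin": 0}
    - {"offset": [0.07,0,1],"spin": 0}
    - {"offset": [0.07,0,2],"spin": 0}
  grip: 0.85

```text
time_s: 12.92
eef_pos: [631.8, 6.3, 108.9]
ee_rot: [-0.001, 0.65, 0.76, -0.0]
force: [0.0, 1.5, 0.4]
grip_width: 0.849
grip_force: 0.0
```

Call:
send_rows:
  targets:
    - {"offset": [0,0,1],"spin": 0}
    - {"offset": [0,0,2.5],"spin": 0}
    - {"offset": [0,0,4],"spin": 0}
    - {"offset": [0,0,6],"spin": 0}
    - {"offset": [0,0,8],"spin": 0}
    - {"offset": [0,0,11],"spin": 0}
    - {"offset": [0,0,13],"spin": 0}
    - {"offset": [0,0,13],"spin": 0}

```text
time_s: 13.58
eef_pos: [633.4, 6.1, 245.0]
ee_rot: [0.004, 0.65, 0.76, 0.002]
force: [-0.4, -0.2, 0.9]
grip_width: 0.848
grip_force: 0.0
```

```bash
python3 - <<'E'
from h import *
P,D,t,l=tilt(c0=np.array([631,6.]),ax=(110,0),save="pics/w3.png")
ctrl.capture("scene");ctrl.capture("wrist")
tilt(c0=np.array([631,6.]),ax=(110,0));print(ctrl.sense()["time_s"])
E
```

```text
(20, 140) 4835 l,slope,z,zs [-7.335000e-01  2.650000e-02  1.094112e+02 -5.100000e-03] 0.54 tilt deg -0.29
(-140, -20) 3093 l,slope,z,zs [-7.350000e-01  2.640000e-02  1.092408e+02 -3.600000e-03] 0.43 tilt deg -0.21
(-140, 140) 9218 l,slope,z,zs [-7.259000e-01  2.650000e-02  1.092676e+02 -3.500000e-03] 0.49 tilt deg -0.2
(20, 140) 5054 l,slope,z,zs [-7.576000e-01  2.690000e-02  1.093657e+02 -4.800000e-03] 0.53 tilt deg -0.28
(-140, -20) 3212 l,slope,z,zs [-7.386000e-01  2.690000e-02  1.092119e+02 -3.100000e-03] 0.42 tilt deg -0.18
(-140, 140) 9604 l,slope,z,zs [-7.465000e-01  2.680000e-02  1.092281e+02 -3.200000e-03] 0.48 tilt deg -0.18
13.7833
```

View pics/w3.png

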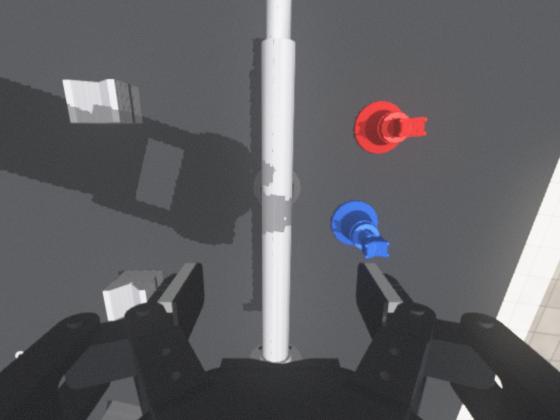

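The wrist view shows the shaft alone on the grey jack at about (275,185). It is level and still, and the fingers are well clear. I'm handing the job in.

```bash
python3 -c "
from h import *
print(ctrl.finish_job())"
```

```text
the job is handed in; nothing more can be done
None
```

The shaft now rests level (about 0.2° tilt) and still on the grey jack's V head alone, released and aligned with the V; its balance point came out at about x = +3 mm, the shaft weighs about 6.5 N, and I handed the job in at about 14 s without seeing a verdict.

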